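# Restock the paint caddy, oldest tin to the front

## Task

Put the paints away in the caddy, oldest first: bring the one small tin left at the back of the tin lane forward to the front lip, and only then stand the two loose lidded tins of the same size behind it in that lane. Stand the loose small jar in the jar lane behind the jar already there. Set each one down upright on the lane's floor without dropping it, and leave the empty tin without a lid, the large tin, the tall jar and the freshly painted model aircraft where they are.

Things in the scene. Friction and masses are not known exactly. Their poses are not given: they have to be found in the camera images.
- old_tin_mid (a point): The old tin: lidded 14 ml enamel paint tin, upright steel cylinder, diameter 33 mm, height 37 mm, about 50 g, flush steel lid, paper label band; point at its centre, 18.5 mm above its base, z up. At the start it stands alone in the tin lane, towards the lane's back end.
- tin_a_mid (a point): A new tin, loose on the bench: lidded 14 ml enamel paint tin, upright steel cylinder, diameter 33 mm, height 37 mm, about 50 g, flush steel lid, paper label band; point at its centre, 18.5 mm above its base, z up. Looks the same as the old tin; the two new tins are interchangeable.
- tin_b_mid (a point): The other new tin, loose on the bench: lidded 14 ml enamel paint tin, upright steel cylinder, diameter 33 mm, height 37 mm, about 50 g, flush steel lid, paper label band; point at its centre, 18.5 mm above its base, z up. 
- jar_a_mid (a point): The small jar, loose on the bench: upright glass paint jar, body diameter 38 mm to a height of 34 mm, on it a ribbed white screw cap of diameter 35 mm, overall height 48 mm, about 70 g; point at its centre, 24 mm above its base, z up.
- tin_lane_floor (a point): Tin lane (mm): grey plastic channel fixed in the plywood caddy, 140 x 49 inside, 154 x 62 outside. Point: middle of its floor, 8 above the bench; x from front to back, y across, z up. Front lip (x = -70, nearer the robot) and side walls rise 8 over the floor, back wall (x = +70) 20. Three tins fit in file, e.g. x = -46, 0, +46. Grip across the lane, fingers above the walls.
- jar_lane_floor (a point): Jar lane (mm): like the tin lane but 54 wide inside, parallel beside it, 97 between centre lines, on either side. Point: middle of its floor, same axes. A jar like the loose one stands at x = -46; free place behind it, e.g. x = +20. Between the lanes and outside them the caddy rises 16 over the bench; its back board, 92 behind the points, 55 over the bench.
- open_tin_mid (a point): Look-alike, does not belong in the caddy: an empty tin of the same diameter 33 mm and height 37 mm but without a lid, so one looks into it; loose on the bench; point at its centre, 18.5 mm above its base. (A loose paintbrush and tweezers, up to 8 mm high, also lie among the things on the bench; they are not part of the job.)
- large_tin_mid (a point): Look-alike, does not belong in the caddy: a large lidded tin, diameter 50 mm, height 56 mm, loose on the bench; point at its centre, 28 mm above its base.
- tall_jar_mid (a point): Look-alike, does not belong in the caddy: a tall glass jar, body diameter 48 mm, overall height 78 mm, with white cap of diameter 43 mm, loose on the bench; point at its centre, 39 mm above its base.
- aircraft: Freshly painted grey model aircraft lying on its belly, loose and light, paint still wet: leave it where it is. In mm: length 187 along its x (nose to -x), wing span 219 along its y (wing between x = -60 and -6), highest point the fin, 58; origin on the bench below the middle of its fuselage.
Things that resemble listed ones, but are neither listed nor needed, are in the scene too. What is shaped like the part that bears tin_b_mid but blue is not meant.

How it is judged (in metres and radians):
On the way:
1. the old tin stands upright at the front of the tin lane before any new tin is in that lane (x of old_tin_mid in the frame of tin_lane_floor between -0.065 and -0.038 m and y of old_tin_mid in the frame of tin_lane_floor between -0.012 and 0.012 m and z of old_tin_mid in the frame of tin_lane_floor between 0.0135 and 0.0235 m and angle between old_tin_mid's own z axis and vertical below 0.15 rad and not (x of tin_a_mid in the frame of tin_lane_floor between -0.077 and 0.077 m and y of tin_a_mid in the frame of tin_lane_floor between -0.031 and 0.031 m) and not (x of tin_b_mid in the frame of tin_lane_floor between -0.077 and 0.077 m and y of tin_b_mid in the frame of tin_lane_floor between -0.031 and 0.031 m)), for 0.2 s.
At the end, for the whole second after the job is handed in: Old tin upright on the tin lane's floor within 15 mm of the front lip, both new tins upright behind it; loose jar upright on the jar lane's floor behind the other jar; lidless tin, large tin, tall jar within 25 mm of their start, aircraft within 15 mm; all released and at rest (x of old_tin_mid in the frame of tin_lane_floor between -0.065 and -0.038 m and y of old_tin_mid in the frame of tin_lane_floor between -0.012 and 0.012 m and z of old_tin_mid in the frame of tin_lane_floor between 0.0135 and 0.0235 m and angle between each of old_tin_mid, tin_a_mid, tin_b_mid, jar_a_mid's own z axis and vertical below 0.15 rad and x of tin_a_mid in the frame of tin_lane_floor between -0.026 and 0.065 m and y of tin_a_mid in the frame of tin_lane_floor between -0.012 and 0.012 m and z of tin_a_mid in the frame of tin_lane_floor between 0.0135 and 0.0235 m and x of tin_b_mid in the frame of tin_lane_floor between -0.026 and 0.065 m and y of tin_b_mid in the frame of tin_lane_floor between -0.012 and 0.012 m and z of tin_b_mid in the frame of tin_lane_floor between 0.0135 and 0.0235 m and x of jar_a_mid in the frame of jar_lane_floor between -0.02 and 0.065 m and y of jar_a_mid in the frame of jar_lane_floor between -0.014 and 0.014 m and z of jar_a_mid in the frame of jar_lane_floor between 0.019 and 0.029 m and distance of each of open_tin_mid, large_tin_mid, tall_jar_mid from where it was at the start of the episode below 0.025 m and distance of aircraft from where it was at the start of the episode below 0.015 m and linear speed of each of old_tin, tin_a, tin_b, jar_a, open_tin, large_tin, tall_jar, aircraft below 0.02 m/s and contact force between each of old_tin, tin_a, tin_b, jar_a and the fingers below 0.05 N); the robot touches nothing.
It fails at once if a look-alike is pushed aside or carried off (25 mm) (distance of any of open_tin_mid, large_tin_mid, tall_jar_mid from where it was at the start of the episode above 0.025 m).
It fails at once if the wet model aircraft is shifted (15 mm) (distance of aircraft from where it was at the start of the episode above 0.015 m).
It fails at once if a tin or the jar is dropped: in the air, over 15 mm above a surface, with nothing holding it ((height (world z) of old_tin_mid above 0.042 m and contact force between old_tin and anything else below 0.005 N) or (height (world z) of tin_a_mid above 0.042 m and contact force between tin_a and anything else below 0.005 N) or (height (world z) of tin_b_mid above 0.042 m and contact force between tin_b and anything else below 0.005 N) or (height (world z) of jar_a_mid above 0.047 m and contact force between jar_a and anything else below 0.005 N)).
It also fails if it takes over 115 s, if anything falls off the work surface, if the arm or the gripper's body presses on something with over 40 N, if the wrist force passes 120 N, or if a joint passes its speed limit or range.

## Robot

A 6-joint arm with a two-finger parallel gripper is mounted at the origin on the work surface. World frame = base frame: x ahead of the robot, y to its left, z up, the work surface at z = 0. Lengths are in mm, angles in degrees, forces in N, time in s.
With the tool pointing down it reaches from about 350 to 875 mm from the base axis. Payload 15.5 kg.
Tool frame: the origin (TCP) lies at the very end of the fingers, on their centre line; the grasp point (between the pads) lies 19 mm behind it (tcp_to_grasp is the distance from the TCP to the grasp point, in mm); z points along the fingers, y is the line along which they close (so a half turn about z gives the same grasp; the last joint's range is limited). The gripper opens to 85 mm and grips with 20 to 120 N. Pads are 22 mm wide; open, the fingers measure 114 mm over their backs; the gripper's body (76 mm by 85 mm) begins 54 mm behind the grasp point. The pads swing forward as they close: fully open they stand 13 mm farther back than shut.
Start: joints at [63.226, 28.281, 77.091, -0, 74.628, -5.472], TCP at [227.054, 582.3, 231.277] pointing down, gripper open.
Joint ranges: [-166.48, 166.48], [-47.26, 123.95], [12.59, 153.08], [-70.14, 250.14], [6.76, 159.57], [-176.63, 176.63]. Speed limits (degrees/s): [108.29, 108.29, 147.25, 172.46, 172.46, 172.46].

## Interface

Orientations are given as [roll, pitch, yaw] about the fixed x, y, z axes, in that order (R = Rz(yaw) Ry(pitch) Rx(roll)).
In Python, from workcell import observe, read_camera, sign_off, tcp_to_grasp gives the robot as it stands. The module is installed in compiled form; this text tells all that it offers.
- The arm moves only by the tool apply_moves, never from a script. Its argument "rows" is a list of rows, each a list of 3 entries, a list of its own where there are three numbers: the shift along the world's x, y, z in cm, then the turn, a rotation vector about the world's x, y, z in degrees, then the finger opening in cm, from 0 to 8.54. A call has 1 to 12 rows; each row shifts and turns the commanded pose from where the row before left it; what a row does not reach is not made up. A row lasts 1/10 s, in which the tool goes at most 50 mm and 8.59 degrees, less where a joint would pass 70% of its speed; a pose out of reach is approached as far as the arm can. A call is refused whole if a number of a shift passes 5 or a number of a turn 8.59, either way. A call with a gripper value outside its range is refused whole. The fingers move at their own pace and stop on an object; "force" is the grip in N (left out, the last holds). Time passes only in rows, so rows that do not move let the fingers close. It gives the time, the measured TCP pose, the force, the opening and the grip force at its end, in the units of the state.
- observe(): the state, without advancing time (a new reading comes with each control period).
- read_camera(name): name is "side" or "top"; returns a dict with "image" (384x512x3 uint8, red, green, blue), "fx", "fy", "cx", "cy" (pixels), "k1" (the pictures are not rectified: a ray, as slopes to the right and down, at radius r is drawn at 1 + k1 r^2 times it, then the intrinsics apply), "eye" and "attitude" of the camera in the world. Camera axes: x right, y down, z forward; pixel columns grow to the right and rows downward; lengths in mm; the calibration is good to about 2 mm. A picture is of the moment at which its call begins. There is no depth.
- sign_off(): hands the job in; it is judged then, once.
The state is a dict: "t": time; "qpos": joint angles; "joint_velocities": joint speeds; "joint_torque": joint torques, N m; "tcp_pos": TCP position; "orientation": TCP orientation; "force": force on the tool from outside, world axes, zero at the start; "wrist_torque": the same for the moment, N m; "grip_width": finger opening in mm; "grip_force": force on a finger pad.
Only numpy, scipy, OpenCV 4.12 (cv2) and the standard library are available. Lean on these libraries where they do the work, as an engineer would, in place of code of your own. Each camera call takes 0.05 s, during which the arm holds its last target. There are 200 camera calls.

## Working session

There is one attempt and no reset: what is moved stays moved. The work goes in short steps, Python scripts to look and compute and a tool call to move; the robot and the scene stay as the last step left them, time stands still between calls to the robot, and variables do not carry over. Pictures are saved under pics/ and viewed, at most 14 in all, crops included, and the job is handed in when it is done.

Besides the shell and the picture viewer there is one more tool, called after "Emit:" as name([rows], argument=value, ...), one row to a line, values as JSON. apply_moves: Moves the arm, as the interface text tells. Its arguments: {"type":"object","properties":{"rows":{"type":"array"},"force":{"type":"number"}},"required":["rows"]}

```bash
mkdir -p pics
cat > h.py <<'E'
import numpy as np, cv2, json
from workcell import observe, read_camera, sign_off, tcp_to_grasp
def grab(n,tag):
    c=read_camera(n); cv2.imwrite(f'pics/{tag}.png',c['image'][:,:,::-1])
    np.savez(f'pics/{tag}.npz',**{k:v for k,v in c.items()}); return c
E
python3 - <<'E'
from h import *
for n in('top','side'):
    c=grab(n,n+'0'); print({k:v for k,v in c.items() if k!='image'})
    cv2.imwrite(f'pics/{n}0b.png',cv2.resize(c['image'][:,:,::-1],(800,600),interpolation=cv2.INTER_CUBIC))
print(observe(),tcp_to_grasp)
E
```

```text
{'fx': 420.6192219290321, 'fy': 420.6192219290321, 'cx': 250.71400980153476, 'cy': 196.08790076380578, 'k1': -0.15866144792986173, 'eye': array([388.63279631,  -9.99005961, 944.32862639]), 'attitude': array([-171.03833361,   -0.36238689,  -89.47115075])}
{'fx': 468.8625466388063, 'fy': 468.8625466388063, 'cx': 248.49796549233096, 'cy': 195.4437473127468, 'k1': 0.058075058644901076, 'eye': array([  53.62195512, -732.95490171,  985.94947017]), 'attitude': array([-137.09410099,   -0.65715972,  -32.82086088])}
{'t': 0.1, 'qpos': array([ 6.32262643e+01,  2.83124796e+01,  7.71233564e+01,  2.90430712e-03,
        7.46269025e+01, -5.47330079e+00]), 'joint_velocities': array([-0.04307386, -0.05310056, -0.11418504,  0.08941401, -0.01165164,
       -0.00180232]), 'joint_torque': array([ 1.19070042e-03, -8.83590603e+01, -3.84558892e+01, -1.77856850e-04,
        5.22687318e-03,  2.74151193e-05]), 'tcp_pos': array([226.89297116, 582.02694912, 230.74865942]), 'orientation': array([-1.79937815e+02, -8.77089479e-03,  1.58698789e+02]), 'force': array([0.3490101 , 0.24925691, 0.30280754]), 'wrist_torque': array([ 0.02686901, -0.05180868,  0.01451284]), 'grip_force': 0.0, 'grip_width': 85.43983956025353} 18.700000000000003
```

View pics/top0b.png

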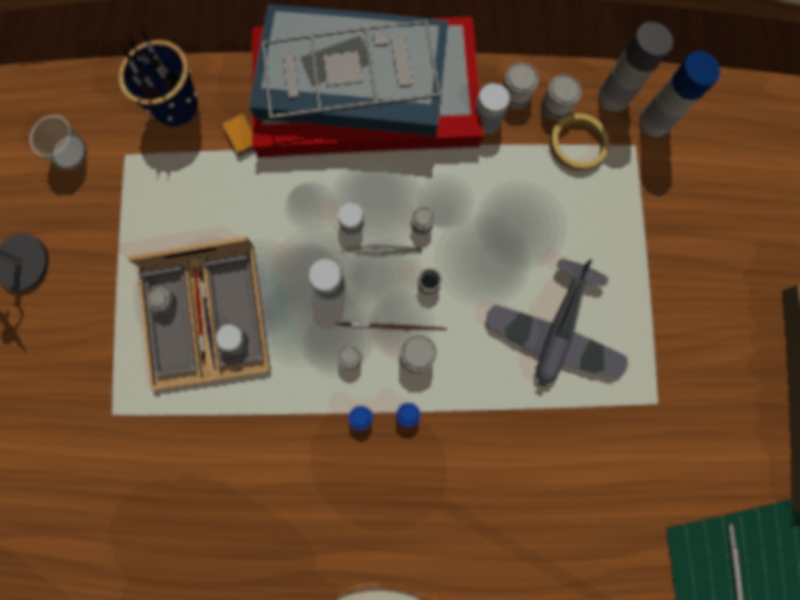

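View pics/side0b.png

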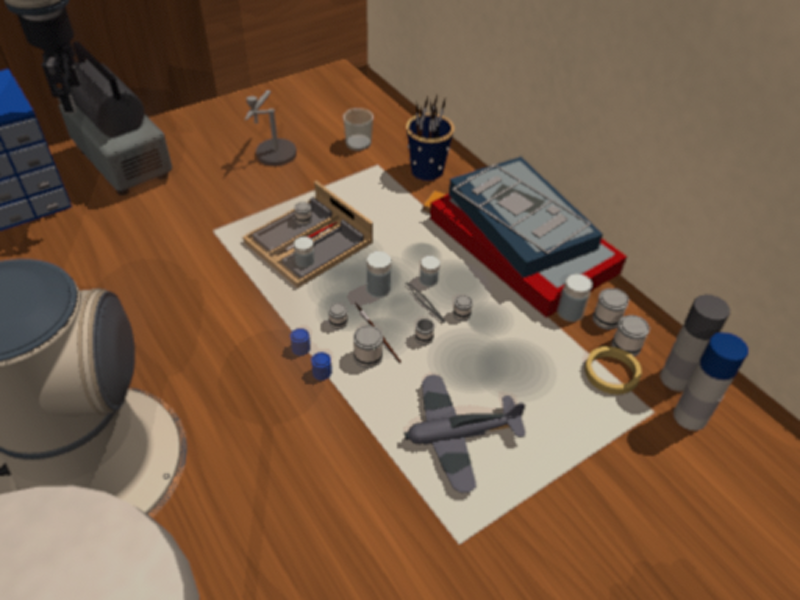

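The top picture (800x600 scale) shows the tin lane on the left with the old tin at (160,299) and the jar lane on the right with its jar at (229,338).

Loose things that could be the tins or the jar:
- **Grey lidded tins:** (423,219) and (349,357) look right for tin_a and tin_b. (430,280) is open and dark, and (417,353) is large.
- **Blue tins:** (360,418) and (408,415) are not meant.
- **White-capped jars:** (350,215) is small. (325,275) is tall, and (493,98) is off the mat by the book.
- **Tins off the mat:** (520,80) and (562,95) look larger.

I'll check these in one enlarged crop and measure their sizes.

```bash
cat >> h.py <<'E'
from scipy.spatial.transform import Rotation as Ro
def load(tag): return dict(np.load(f'pics/{tag}.npz'))
def proj(c,P):
    P=np.atleast_2d(P); R=Ro.from_euler('xyz',c['attitude'],degrees=True).as_matrix()
    q=(P-c['eye'])@R; s=q[:,:2]/q[:,2:]; s=s*(1+c['k1']*(s**2).sum(1,keepdims=True))
    return s*[c['fx'],c['fy']]+[c['cx'],c['cy']]
def ray(c,uv,z):
    uv=np.atleast_2d(uv).astype(float); d=(uv-[c['cx'],c['cy']])/[c['fx'],c['fy']]; s=d.copy()
    for _ in range(30): s=d/(1+c['k1']*(s**2).sum(1,keepdims=True))
    R=Ro.from_euler('xyz',c['attitude'],degrees=True).as_matrix()
    w=np.c_[s,np.ones(len(s))]@R.T; return c['eye']+w*((z-c['eye'][2])/w[:,2:])
E
python3 - <<'E'
from h import *
t=load('top0'); k=800/512
for n,u,z in [('oldtin',(160,296),45),('tinA',(423,215),37),('tinB',(349,353),37),('open',(430,277),37),('large',(417,349),56),('jar',(350,213),48),('tall',(325,271),78),('lanejar',(229,335),56),('blue1',(360,416),37),('blue2',(408,413),37)]:
    print(n,ray(t,np.array(u)/k,z)[0].round(0))
im=t['image'][:,:,::-1]
a=cv2.resize(im[120:275,70:305],None,fx=3.4,fy=3.4,interpolation=cv2.INTER_CUBIC); cv2.imwrite('pics/c1.png',cv2.convertScaleAbs(a,alpha=1.5,beta=10))
im=load('side0')['image'][:,:,::-1]
a=cv2.resize(im[110:260,150:320],None,fx=4,fy=4,interpolation=cv2.INTER_CUBIC); cv2.imwrite('pics/c2.png',cv2.convertScaleAbs(a,alpha=1.4,beta=10))
E
```

```text
oldtin [542. 314.  45.]
tinA [665. -58.  37.]
tinB [466.  44.  37.]
open [574. -68.  37.]
large [471. -49.  56.]
jar [663.  46.  48.]
tall [573.  76.  78.]
lanejar [487. 208.  56.]
blue1 [380.  28.  37.]
blue2 [384. -38.  37.]
```

View pics/c1.png

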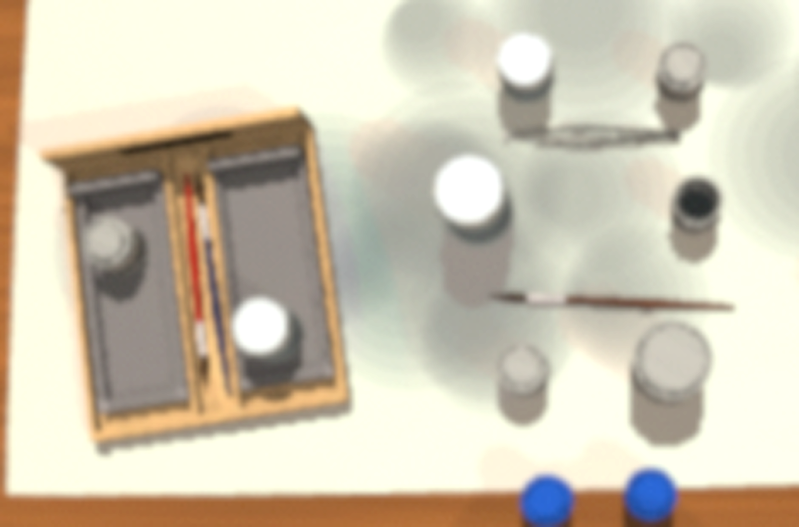

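View pics/c2.png

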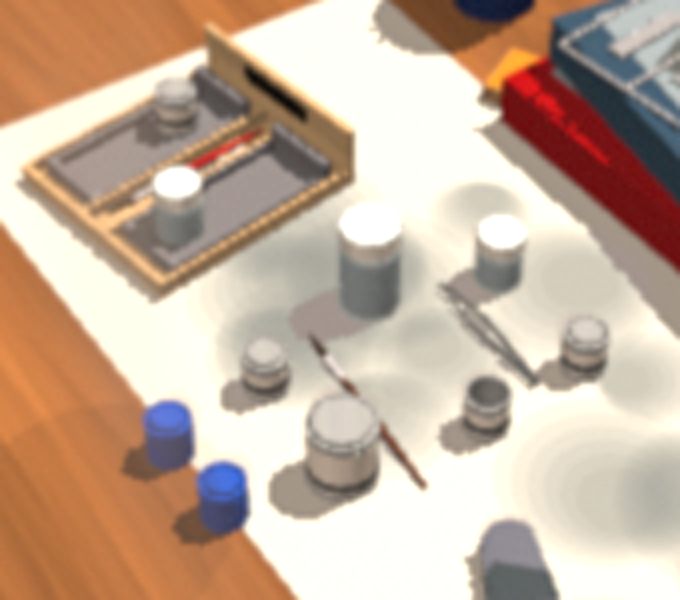

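The crops settle it. Tin A is at (681,68) and tin B at (523,368) in c1: small, lidded and grey. The small jar is at (525,62). The open tin (696,203) has a dark inside, the large tin is at (672,360) and the tall jar at (470,190). The old tin is at (108,243) in the left lane. Next I'll fit the caddy and refine the centres.

Run:
```python
from h import *
from scipy.optimize import least_squares
t=load('top0'); s=load('side0')
f1=lambda p:np.array(p)/3.4+[70,120]-.35
f2=lambda p:np.array(p)/4+[150,110]-.4
# lane outer rim corners (top, z=16), tin lane then jar lane
T=np.array([f1(p) for p in [(102,412),(194,400),(338,378),(242,398),(97,437),(348,402)]])
W=ray(t,T,16); print(W.round(0))
# blob centres: lid disc in top & side
J={'old':((108,240),(175,88),45),'A':((681,62),(586,328),37),'B':((523,362),(264,352),37),'open':((697,196),(488,390),37),'large':((672,354),(343,416),56),'jar':((525,58),(500,230),48),'tall':((470,187),(370,224),78),'lanejar':((261,323),(177,183),56)}
for n,(a,b,z) in J.items():
    A=ray(t,f1(a),z)[0];B=ray(s,f2(b),z)[0]; print(n,A.round(0),B.round(0))
# model lane fit : params x,y,yaw of tin lane; jar lane at y=-97
L=np.array([[-77,31],[-77,-31],[-77,-97-33.5],[-77,-97+33.5]])
def r(p):
    c,sn=np.cos(p[2]),np.sin(p[2]); P=np.c_[p[0]+c*L[:,0]-sn*L[:,1],p[1]+sn*L[:,0]+c*L[:,1]]
    return (P-W[:4,:2]).ravel()
o=least_squares(r,[520,300,.1]);print(o.x[:2],np.degrees(o.x[2]),o.fun.round(1))
x,y,a=o.x;ca,sa=np.cos(a),np.sin(a)
w=lambda X,Y,Z:(x+ca*X-sa*Y,y+sa*X+ca*Y,Z)
for tag,c,off,k,crop in(('m1',t,(70,120),3.4,(slice(120,275),slice(70,165))),('m2',s,(150,110),4,(slice(110,190),slice(150,245)))):
    im=cv2.resize(c['image'][crop][:,:,::-1],None,fx=6,fy=6,interpolation=cv2.INTER_CUBIC); im=cv2.convertScaleAbs(im,alpha=1.4)
    def line(P,col):
        q=((proj(c,np.array(P))-off+.5)*6).astype(int); cv2.polylines(im,[q.reshape(-1,1,2)],True,col,1)
    for Y,h in((0,24.5),(-97,27)):
        line([w(-70,Y-h,8),w(70,Y-h,8),w(70,Y+h,8),w(-70,Y+h,8)],(0,0,255))
        line([w(-77,Y-h-6.5,16),w(77,Y-h-6.5,16),w(77,Y+h+6.5,16),w(-77,Y+h+6.5,16)],(0,255,0))
    line([w(92,40,55),w(92,-137,55),w(92,40,55)],(255,0,0))
    cv2.imwrite(f'pics/{tag}.png',im[:600]); 
a=cv2.imread('pics/m1.png');b=cv2.imread('pics/m2.png')
a=cv2.resize(a[:,:],None,fx=.65,fy=.65);b=cv2.resize(b,None,fx=.7,fy=.7);H=max(a.shape[0],b.shape[0])
p=lambda i:cv2.copyMakeBorder(i,0,H-i.shape[0],0,0,0)
cv2.imwrite('pics/m.png',np.hstack([p(a),p(b)]))
```

```text
[[430. 324.  16.]
 [439. 261.  16.]
 [455. 166.  16.]
 [441. 229.  16.]
 [413. 326.  16.]
 [440. 159.  16.]]
old [540. 316.  45.] [539. 317.  45.]
A [664. -56.  37.] [661. -56.  37.]
B [465.  44.  37.] [460.  44.  37.]
open [574. -67.  37.] [570. -67.  37.]
large [470. -50.  56.] [467. -48.  56.]
jar [663.  46.  48.] [660.  48.  48.]
tall [570.  76.  78.] [567.  76.  78.]
lanejar [486. 209.  56.] [483. 208.  56.]
[509.9409334  304.78098794] 8.895107845854618 [-0.9 -0.  -0.5  1.  -1.2 -2.   2.6  1. ]
```

View pics/m.png

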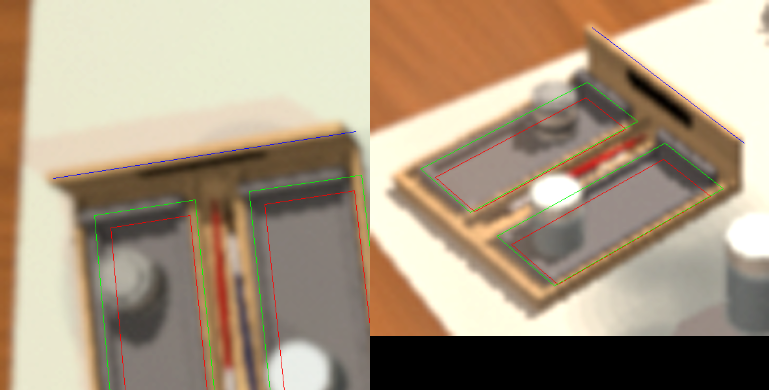

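Run:
```python
from h import *
t=load('top0'); s=load('side0')
a=t['image'][148:254,78:178][:,:,::-1]; b=s['image'][112:188,152:242][:,:,::-1]
a=cv2.convertScaleAbs(cv2.resize(a,None,fx=4.2,fy=5.6,interpolation=cv2.INTER_CUBIC),alpha=1.6)
b=cv2.convertScaleAbs(cv2.resize(b,None,fx=4.2,fy=5.6,interpolation=cv2.INTER_CUBIC),alpha=1.6)
b=cv2.copyMakeBorder(b,0,a.shape[0]-b.shape[0],0,0,0)
cv2.imwrite('pics/z.png',np.hstack([a,b])); print(a.shape)
```

```text
(594, 420, 3)
```

View pics/z.png

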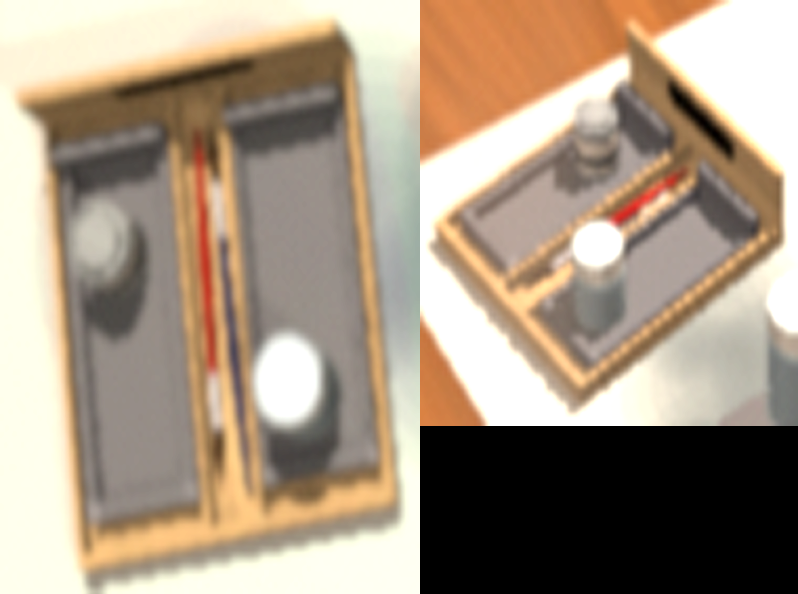

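Run:
```python
from h import *
from scipy.optimize import least_squares
t=load('top0'); s=load('side0')
g1=lambda p:np.array(p)/[4.2,5.6]+[78,148]-.4
g2=lambda p:(np.array(p)-[420,0])/[4.2,5.6]+[152,112]-.4
a,b=31,34
D=[(t,g1,(88,523),(-77,a,16)),(t,g1,(200,510),(-77,-a,16)),(t,g1,(380,470),(-77,-97-b,16)),(t,g1,(262,492),(-77,-97+b,16)),
(t,g1,(52,152),(77,a,28)),(t,g1,(165,125),(77,-a,28)),(t,g1,(226,105),(77,-97+b,28)),(t,g1,(340,82),(77,-97-b,28)),
(t,g1,(20,98),None),
(s,g2,(457,213),(-77,a,16)),(s,g2,(508,275),(-77,-a,16)),(s,g2,(583,363),(-77,-97-b,16)),
(s,g2,(757,220),(77,-97-b,28)),(s,g2,(702,160),(77,-97+b,28)),(s,g2,(622,85),(77,a,28)),(s,g2,(670,133),(77,-a,28))]
D=[d for d in D if d[3]]
def r(p):
    c,n=np.cos(p[2]),np.sin(p[2]); o=[]
    for C,g,u,P in D: o.append(proj(C,[p[0]+c*P[0]-n*P[1],p[1]+n*P[0]+c*P[1],P[2]])[0]-g(u))
    return np.array(o).ravel()
o=least_squares(r,[515,305,.15],loss='soft_l1');print(o.x[:2],np.degrees(o.x[2]));print(r(o.x).reshape(-1,2).round(1).tolist())
x,y,A=o.x;R=np.array([[np.cos(A),-np.sin(A)],[np.sin(A),np.cos(A)]])
for n,p in(('old',(540,316)),('lanejar',(485,208))): print(n,R.T@(np.array(p)-o.x[:2]))
for n,p in(('oldgoal',(-48,0)),('t2',(-2,0)),('t3',(44,0)),('jar',(20,-97))): print(n,R@p+o.x[:2])
```

```text
[508.37145049 307.9701958 ] 9.377044811294512
[[-0.0, 1.0], [-0.1, -0.6], [0.8, -0.0], [-0.9, 0.5], [0.2, -0.3], [-0.5, 0.3], [-1.3, 1.6], [1.0, 1.1], [0.4, -0.1], [0.1, -1.0], [2.6, 0.8], [1.0, -0.0], [-0.2, -0.2], [0.2, -1.1], [0.9, -0.4]]
old [32.51421509  2.76924484]
lanejar [-39.34736241 -94.82641941]
oldgoal [461.01284963 300.1495229 ]
t2 [506.39817545 307.64433443]
t3 [551.78350128 315.13914595]
jar [543.90847732 215.52497027]
```

Emit:
apply_moves([
  [[3.9,-3.3,0],[0,0,7.67],8],
  [[3.9,-3.3,0],[0,0,7.67],7],
  [[3.9,-3.3,0],[0,0,7.67],6],
  [[3.9,-3.3,-1],[0,0,7.67],5.2],
  [[3.9,-3.3,-2],[0,0,0],5.2],
  [[3.9,-3.3,-2],[0,0,0],5.2],
  [[3.9,-3.3,-2],[0,0,0],5.2],
  [[3.9,-3.3,-2],[0,0,0],5.2],
  [[0,0,0],[0,0,0],5.2],
], force=40)

```text
t: 1.0
tcp_pos: [520.3, 332.6, 146.3]
orientation: [-179.9, -0.1, -171.7]
force: [-0.6, 1.2, 0.7]
grip_width: 52.0
grip_force: 0.0
```

Emit:
apply_moves([
  [[1,-0.8,0],[0,0,1.1],5.2],
  [[1,-0.8,-2],[0,0,0],5.2],
  [[0,0,-2],[0,0,0],5.2],
  [[0,0,-2],[0,0,0],5.2],
  [[0,0,0],[0,0,0],5.2],
  [[0,0,0],[0,0,0],5.2],
])

```text
t: 1.6
tcp_pos: [537.2, 321.1, 89.3]
orientation: [-180.0, -0.0, -170.3]
force: [1.4, -0.5, 0.3]
grip_width: 52.2
grip_force: 0.0
```

Run:
```python
from h import *
t=grab('top','t1'); s=grab('side','s1'); o=observe(); print(o['tcp_pos'],o['orientation'],proj(t,o['tcp_pos']),proj(s,o['tcp_pos']))
a=cv2.resize(t['image'][140:260,70:190][:,:,::-1],None,fx=3.3,fy=4); b=cv2.resize(s['image'][90:210,140:260][:,:,::-1],None,fx=3.3,fy=4)
cv2.imwrite('pics/n1.png',cv2.convertScaleAbs(np.hstack([a,b]),alpha=1.5))
```

```text
[537.84815301 321.3092763   90.17128395] [ 1.79977148e+02  7.52884389e-02 -1.70291713e+02] [[ 91.63045921 187.69937778]] [[191.32370733 119.32233655]]
```

View pics/n1.png

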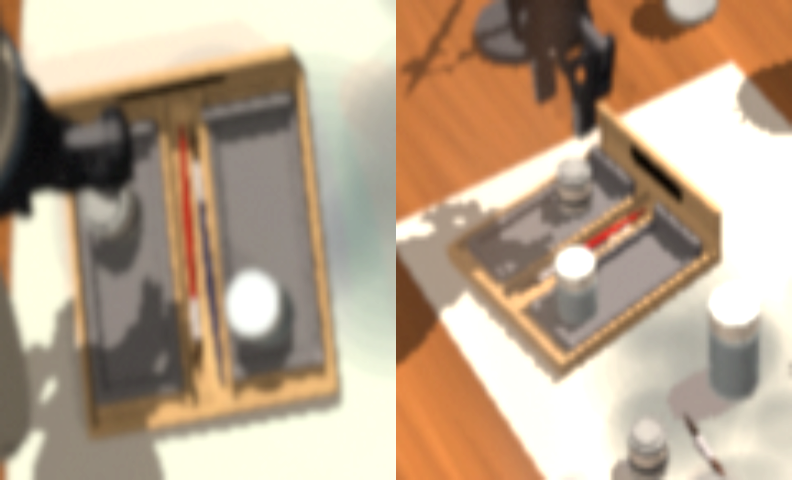

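The side view shows the fingers straddling above the old tin: fingers at about (545–600, 60–130) and the tin at (573,180) in the crop. I'll go down now.

Emit:
apply_moves([
  [[0.25,-0.5,-1],[0,0,-0.3],5.2],
  [[0,0,-1.5],[0,0,0],5.2],
  [[0,0,-1.5],[0,0,0],5.2],
  [[0,0,-1.2],[0,0,0],5.2],
  [[0,0,-1],[0,0,0],5.2],
  [[0,0,-0.5],[0,0,0],5.2],
  [[0,0,0],[0,0,0],5.2],
  [[0,0,0],[0,0,0],5.2],
])

```text
t: 2.5
tcp_pos: [540.1, 316.0, 22.2]
orientation: [180.0, 0.0, -170.6]
force: [0.4, 1.2, -0.0]
grip_width: 51.9
grip_force: 0.0
```

Emit:
apply_moves([
  [[0,0,-0.2],[0,0,0],4.2],
  [[0,0,0],[0,0,0],3.6],
  [[0,0,0],[0,0,0],3.0],
  [[0,0,0],[0,0,0],2.5],
  [[0,0,0],[0,0,0],2.5],
  [[0,0,0],[0,0,0],2.5],
])

```text
t: 3.1
tcp_pos: [540.1, 316.0, 20.5]
orientation: [180.0, 0.0, -170.6]
force: [-1.1, -0.1, 6.5]
grip_width: 31.7
grip_force: 39.6
```

Emit:
apply_moves([
  [[0,0,0.7],[0,0,0],2.5],
  [[0,0,0.8],[0,0,0],2.5],
  [[-1.5,-0.3,0],[0,0,0],2.5],
  [[-1.5,-0.3,0],[0,0,0],2.5],
  [[-1.5,-0.3,0],[0,0,0],2.5],
  [[-1.5,-0.3,0],[0,0,0],2.5],
  [[-1.3,-0.3,0],[0,0,0],2.5],
  [[0,0,0],[0,0,0],2.5],
  [[0,0,0],[0,0,0],2.5],
  [[0,0,0],[0,0,0],2.5],
])

```text
t: 4.1
tcp_pos: [468.0, 301.2, 35.4]
orientation: [180.0, 0.1, -170.6]
force: [0.7, -1.1, 0.1]
grip_width: 31.8
grip_force: 39.7
```

Run:
```python
from h import *
t=grab('top','t2'); s=grab('side','s2'); o=observe(); print(o['tcp_pos'],o['grip_width'])
a=cv2.resize(t['image'][140:260,70:190][:,:,::-1],None,fx=3.3,fy=4); b=cv2.resize(s['image'][90:210,140:260][:,:,::-1],None,fx=3.3,fy=4)
cv2.imwrite('pics/n2.png',cv2.convertScaleAbs(np.hstack([a,b]),alpha=1.5))
```

```text
[467.78410947 301.0464074   35.17792226] 32.051986952651404
```

View pics/n2.png

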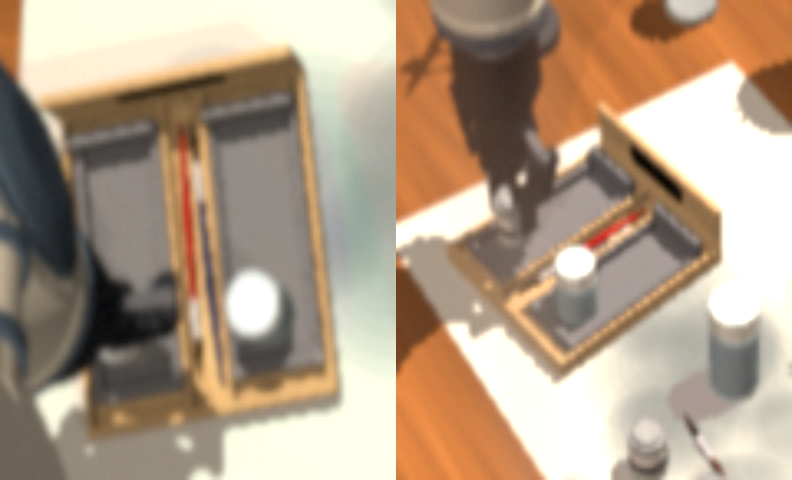

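The old tin is held upright over the front of the tin lane, at (508,215) in the side crop. I'll lower it.

Emit:
apply_moves([
  [[0,0,-0.5],[0,0,0],2.5],
  [[0,0,-0.5],[0,0,0],2.5],
  [[0,0,-0.3],[0,0,0],2.5],
  [[0,0,-0.1],[0,0,0],2.5],
  [[0,0,0],[0,0,0],2.5],
  [[0,0,0],[0,0,0],2.5],
])

```text
t: 4.8
tcp_pos: [467.0, 300.9, 21.0]
orientation: [-180.0, -0.0, -170.6]
force: [-0.6, 0.6, -0.1]
grip_width: 32.0
grip_force: 39.7
```

Release, then rise.

Emit:
apply_moves([
  [[0,0,-0.05],[0,0,0],2.5],
  [[0,0,0],[0,0,0],3.6],
  [[0,0,0],[0,0,0],4.2],
  [[0,0,0],[0,0,0],5.0],
  [[0,0,0],[0,0,0],5.0],
  [[0,0,1],[0,0,0],5.0],
  [[0,0,2],[0,0,0],5.2],
  [[0,0,3],[0,0,0],5.5],
  [[0,0,4],[0,0,0],6],
  [[0,-3,3],[0,0,0],6],
  [[1,-4,0],[0,0,0],6],
  [[1,-4,0],[0,0,0],6],
])

```text
t: 6.0
tcp_pos: [487.5, 190.1, 152.5]
orientation: [180.0, 0.2, -170.5]
force: [0.4, 0.5, 0.4]
grip_width: 59.9
grip_force: 0.0
```

Run:
```python
from h import *
t=grab('top','t3'); s=grab('side','s3'); o=observe(); print(o['tcp_pos'],o['grip_width'])
a=cv2.resize(t['image'][140:260,70:190][:,:,::-1],None,fx=3.3,fy=4); b=cv2.resize(s['image'][90:210,140:260][:,:,::-1],None,fx=3.3,fy=4)
cv2.imwrite('pics/n3.png',cv2.convertScaleAbs(np.hstack([a,b]),alpha=1.5))
```

```text
[487.90775935 187.24146782 151.63772177] 60.23257418749895
```

View pics/n3.png

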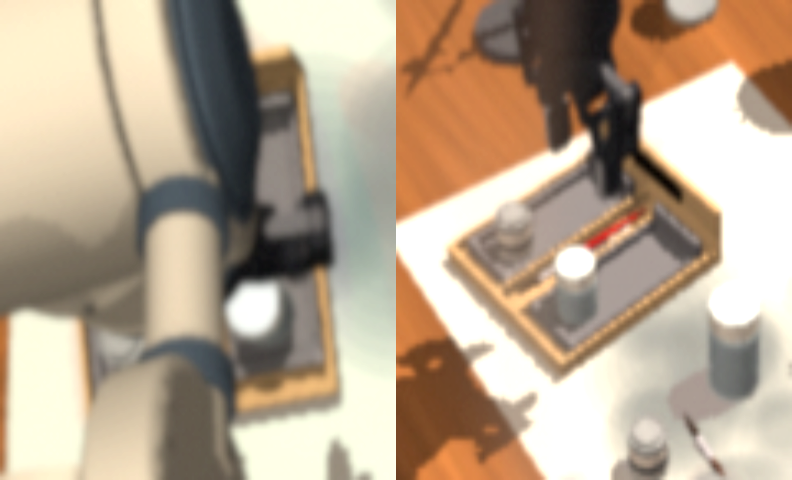

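The old tin stands upright at the front, at (515,222) in the side crop. Next is tin B, and once the arm is clear I'll check the old tin's position from the top.

Emit:
apply_moves([
  [[-0.5,-3.5,0],[0,0,0],6],
  [[-0.5,-3.5,0],[0,0,0],6],
  [[-0.5,-3.5,0],[0,0,0],6],
  [[-0.5,-3.5,0],[0,0,0],6],
  [[-0.4,0,0],[0,0,0],6],
  [[0,0,-2],[0,0,0],6],
  [[0,0,-3],[0,0,0],6],
  [[0,0,0],[0,0,0],6],
  [[0,0,0],[0,0,0],6],
])

```text
t: 7.0
tcp_pos: [462.8, 51.4, 101.0]
orientation: [180.0, -0.1, -170.6]
force: [0.4, -0.1, 0.2]
grip_width: 59.9
grip_force: 0.0
```

Run:
```python
from h import *
t=grab('top','t4'); s=grab('side','s4'); o=observe(); print(o['tcp_pos'],o['orientation'])
print(ray(s,[175.7,143.7],45),ray(s,[(575-396)/3.3+139.7,262/4+89.7],56))
a=cv2.resize(t['image'][140:260,70:270][:,:,::-1],None,fx=4,fy=4,interpolation=cv2.INTER_CUBIC)
cv2.imwrite('pics/n4.png',cv2.convertScaleAbs(a,alpha=1.5))
```

```text
[463.52317645  51.22006707 101.71470172] [-1.79990192e+02  7.15445996e-02 -1.70582596e+02]
[[465.92843308 294.44244211  45.        ]] [[483.04103219 208.40794445  56.        ]]
```

View pics/n4.png

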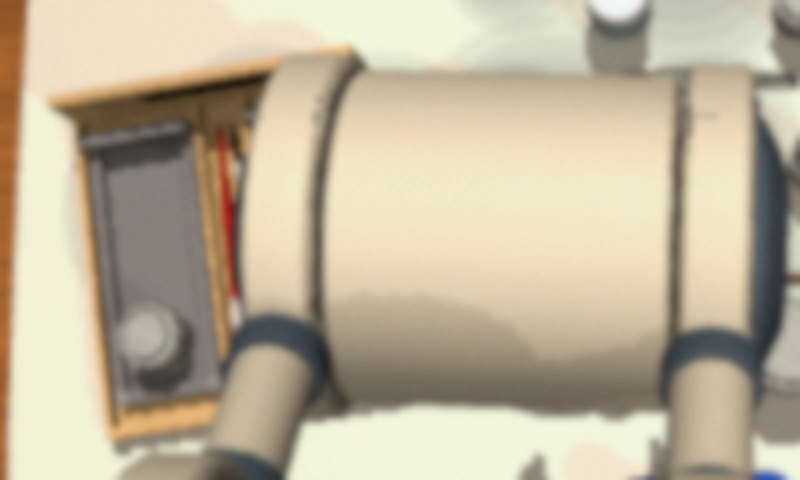

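The old tin's lid is at (150,337) in the crop, about 5 mm behind the front lip, and the tin is upright. Now I'll grasp tin B.

Emit:
apply_moves([
  [[0,-0.7,-1.5],[0,0,0],6],
  [[0,0,-2],[0,0,0],6],
  [[0,0,-2],[0,0,0],6],
  [[0,0,-1.5],[0,0,0],6],
  [[0,0,-1],[0,0,0],6],
  [[0,0,-0.8],[0,0,0],5.2],
  [[0,0,0],[0,0,0],4.2],
  [[0,0,0],[0,0,0],3.6],
  [[0,0,0],[0,0,0],3],
  [[0,0,0],[0,0,0],2.5],
  [[0,0,0],[0,0,0],2.5],
  [[0,0,0],[0,0,0],2.5],
])

```text
t: 8.3
tcp_pos: [463.3, 43.8, 13.3]
orientation: [-180.0, 0.1, -170.6]
force: [-1.3, -0.3, 9.5]
grip_width: 32.0
grip_force: 39.5
```

Run:
```python
from h import *
t=load('t4'); print(ray(t,[107.1,223.9],45))
```

```text
[[465.90707606 298.22444245  45.        ]]
```

Emit:
apply_moves([
  [[0,0,1],[0,0,0],2.5],
  [[0,0,2.5],[0,0,0],2.5],
  [[0,0,3],[0,0,0],2.5],
  [[0,0,3],[0,0,0],2.5],
  [[0.5,1.5,2],[0,0,0],2.5],
  [[1,3,1],[0,0,0],2.5],
  [[1,3.5,0],[0,0,0],2.5],
  [[1,3.5,0],[0,0,0],2.5],
  [[1,3.5,0],[0,0,0],2.5],
  [[1,3.5,0],[0,0,0],2.5],
  [[1,3.5,0],[0,0,0],2.5],
  [[1,2.5,0],[0,0,0],2.5],
])

```text
t: 9.5
tcp_pos: [538.0, 291.0, 138.7]
orientation: [180.0, 0.0, -170.5]
force: [0.8, -0.1, -0.4]
grip_width: 32.1
grip_force: 39.8
```

Emit:
apply_moves([
  [[0,0,0],[0,0,0],2.5],
  [[0,0,0],[0,0,0],2.5],
])

```text
t: 9.7
tcp_pos: [537.6, 289.0, 138.1]
orientation: [-180.0, -0.0, -170.6]
force: [-0.3, -0.6, 0.7]
grip_width: 31.3
grip_force: 39.8
```

Emit:
apply_moves([
  [[0.7,1.3,0],[0,0,0],2.5],
  [[0.7,1.3,-1],[0,0,0],2.5],
  [[0,0,-2],[0,0,0],2.5],
  [[0,0,-2],[0,0,0],2.5],
  [[0,0,-2],[0,0,0],2.5],
  [[0,0,-2],[0,0,0],2.5],
  [[0,0,-1.5],[0,0,0],2.5],
  [[0,0,-0.7],[0,0,0],2.5],
  [[0,0,-0.2],[0,0,0],2.5],
  [[0,0,0],[0,0,0],2.5],
  [[0,0,0],[0,0,0],2.5],
])

```text
t: 10.8
tcp_pos: [552.4, 315.0, 24.3]
orientation: [180.0, 0.1, -170.6]
force: [-1.1, -0.7, 0.8]
grip_width: 31.6
grip_force: 39.8
```

Emit:
apply_moves([
  [[0,0,-0.2],[0,0,0],2.5],
  [[0,0,-0.1],[0,0,0],2.5],
  [[0,0,0],[0,0,0],2.5],
  [[0,0,0],[0,0,0],2.5],
])

```text
t: 11.2
tcp_pos: [552.3, 315.0, 21.3]
orientation: [180.0, 0.1, -170.6]
force: [-1.6, -0.9, 8.4]
grip_width: 32.1
grip_force: 40.7
```

Touched the floor (8 N). Release, rise and head for tin A.

Emit:
apply_moves([
  [[0,0,0.03],[0,0,0],3.2],
  [[0,0,0],[0,0,0],4.0],
  [[0,0,0],[0,0,0],5.0],
  [[0,0,0],[0,0,0],5.0],
  [[0,0,1],[0,0,0],5.0],
  [[0,0,2],[0,0,0],5.2],
  [[0,0,3],[0,0,0],5.5],
  [[0,0,4],[0,0,0],6],
  [[0.5,-2,3],[0,0,0],6],
  [[1,-4,0],[0,0,0],6],
  [[1,-4,0],[0,0,0],6],
  [[1,-4,0],[0,0,0],6],
])

```text
t: 12.4
tcp_pos: [587.2, 173.6, 152.0]
orientation: [180.0, 0.1, -170.6]
force: [0.5, 0.3, -0.5]
grip_width: 59.9
grip_force: 0.0
```

Emit:
apply_moves([
  [[1.2,-4,0],[0,0,0],6],
  [[1.2,-4,0],[0,0,0],6],
  [[1.2,-4,0],[0,0,0],6],
  [[1.2,-4,0],[0,0,0],6],
  [[1.2,-4,0],[0,0,0],6],
  [[1.2,-3,0],[0,0,0],6],
  [[0,0,0],[0,0,0],6],
  [[0,0,0],[0,0,0],6],
])

```text
t: 13.2
tcp_pos: [658.9, -55.6, 151.3]
orientation: [180.0, 0.0, -170.7]
force: [-0.6, 0.8, -0.2]
grip_width: 60.0
grip_force: 0.0
```

Tin A target is (663,-56).

Emit:
apply_moves([
  [[0.4,0,-2],[0,0,0.1],6],
  [[0,0,-3],[0,0,0],6],
  [[0,0,-3],[0,0,0],6],
  [[0,0,-2.5],[0,0,0],6],
  [[0,0,-1.6],[0,0,0],6],
  [[0,0,-1],[0,0,0],6],
  [[0,0,-0.6],[0,0,0],5.2],
  [[0,0,0],[0,0,0],4.2],
  [[0,0,0],[0,0,0],3.6],
  [[0,0,0],[0,0,0],3],
  [[0,0,0],[0,0,0],2.5],
  [[0,0,0],[0,0,0],2.5],
])

```text
t: 14.4
tcp_pos: [663.6, -55.3, 15.0]
orientation: [-180.0, 0.1, -170.5]
force: [-0.7, 0.3, 6.2]
grip_width: 31.8
grip_force: 39.9
```

Run:
```python
from h import *
t=grab('top','t5'); s=grab('side','s5')
a=cv2.resize(t['image'][110:260,70:290][:,:,::-1],None,fx=2.2,fy=3.6); b=cv2.resize(s['image'][110:260,150:300][:,:,::-1],None,fx=2.0,fy=3.6)
cv2.imwrite('pics/n5.png',cv2.convertScaleAbs(np.hstack([a,b]),alpha=1.5))
```

```text
(no output)
```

View pics/n5.png

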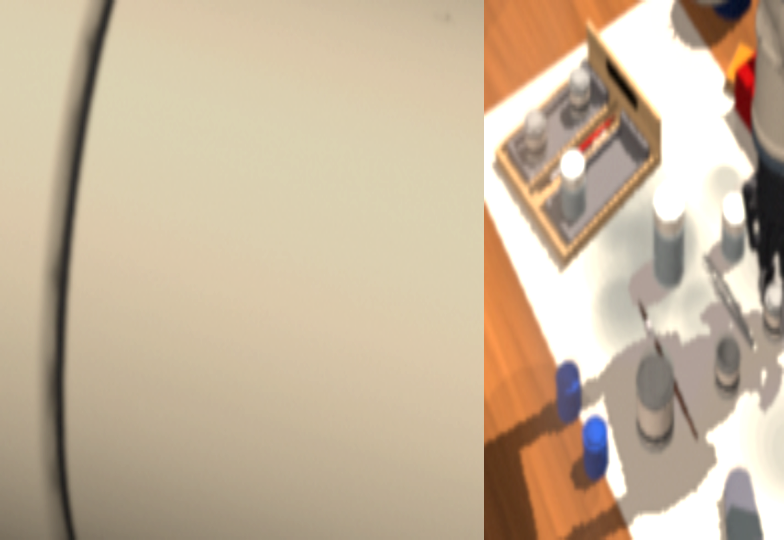

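The side view shows both lane tins standing, at (535,135) and (580,90), and tin A gripped at (773,305). I'll carry it to the middle place at (509.5,308).

Emit:
apply_moves([
  [[0,0,1],[0,0,0],2.5],
  [[0,0,2.5],[0,0,0],2.5],
  [[0,0,3],[0,0,0],2.5],
  [[0,0,3],[0,0,0],2.5],
  [[-0.5,1.5,3],[0,0,0],2.5],
  [[-1,3,1.3],[0,0,0],2.5],
  [[-1.5,3.5,0],[0,0,0],2.5],
  [[-1.5,3.5,0],[0,0,0],2.5],
  [[-1.5,3.5,0],[0,0,0],2.5],
  [[-1.5,3.5,0],[0,0,0],2.5],
  [[-1.5,3.5,0],[0,0,0],2.5],
  [[-1.5,3.5,0],[0,0,0],2.5],
])

```text
t: 15.7
tcp_pos: [557.3, 201.1, 152.9]
orientation: [180.0, 0.1, -170.5]
force: [0.2, -0.0, -0.6]
grip_width: 31.8
grip_force: 39.8
```

Emit:
apply_moves([
  [[-1.5,3.5,0],[0,0,0],2.5],
  [[-1.5,3.5,0],[0,0,0],2.5],
  [[-1,2,0],[0,0,0],2.5],
  [[0,0,0],[0,0,0],2.5],
  [[0,0,0],[0,0,0],2.5],
])

```text
t: 16.2
tcp_pos: [518.0, 290.0, 152.5]
orientation: [-180.0, 0.0, -170.4]
force: [0.9, 1.6, -0.7]
grip_width: 31.8
grip_force: 39.8
```

Emit:
apply_moves([
  [[-0.85,1.8,0],[0,0,-0.1],2.5],
  [[0,0,-2],[0,0,0],2.5],
  [[0,0,-3],[0,0,0],2.5],
  [[0,0,-3],[0,0,0],2.5],
  [[0,0,-2],[0,0,0],2.5],
  [[0,0,-1.5],[0,0,0],2.5],
  [[0,0,-0.8],[0,0,0],2.5],
  [[0,0,-0.2],[0,0,0],2.5],
  [[0,0,0],[0,0,0],2.5],
  [[0,0,0],[0,0,0],2.5],
])

```text
t: 17.2
tcp_pos: [510.0, 307.8, 27.7]
orientation: [180.0, 0.1, -170.6]
force: [-0.0, 0.4, 0.0]
grip_width: 31.4
grip_force: 39.8
```

Emit:
apply_moves([
  [[0,0,-0.3],[0,0,0],2.5],
  [[0,0,-0.15],[0,0,0],2.5],
  [[0,0,0],[0,0,0],2.5],
  [[0,0,0],[0,0,0],2.5],
])

```text
t: 17.6
tcp_pos: [509.7, 308.0, 23.0]
orientation: [180.0, 0.1, -170.6]
force: [-1.6, -2.2, 8.8]
grip_width: 31.6
grip_force: 40.7
```

Emit:
apply_moves([
  [[0,0,0.03],[0,0,0],3.2],
  [[0,0,0],[0,0,0],4.0],
  [[0,0,0],[0,0,0],5.0],
  [[0,0,0],[0,0,0],5.0],
  [[0,0,1],[0,0,0],5.0],
  [[0,0,2],[0,0,0],5.2],
  [[0,0,3],[0,0,0],5.5],
  [[0,0,4],[0,0,0],6],
  [[1,-2,3],[0,0,0],6],
  [[2,-4,0],[0,0,0],6],
  [[2,-4,0],[0,0,0],6],
  [[2,-4,0],[0,0,0],6.5],
])

```text
t: 18.8
tcp_pos: [580.1, 166.5, 153.8]
orientation: [180.0, 0.1, -170.6]
force: [-0.1, -0.5, -0.4]
grip_width: 64.7
grip_force: 0.0
```

Emit:
apply_moves([
  [[2,-3.5,0],[0,0,0],6.5],
  [[2,-3.5,0],[0,0,0],6.5],
  [[2,-3,0],[0,0,0],6.5],
  [[2,-2,0],[0,0,0],6.5],
  [[0,0,0],[0,0,0],6.5],
  [[0,0,0],[0,0,0],6.5],
])

```text
t: 19.4
tcp_pos: [659.4, 47.6, 153.0]
orientation: [180.0, -0.0, -170.7]
force: [0.9, -0.2, -0.2]
grip_width: 65.0
grip_force: 0.0
```

Emit:
apply_moves([
  [[0.2,0,-2],[0,0,0.1],6.5],
  [[0,0,-3],[0,0,0],6.5],
  [[0,0,-3],[0,0,0],6.5],
  [[0,0,-2.5],[0,0,0],6.5],
  [[0,0,-1.6],[0,0,0],6.5],
  [[0,0,-1.2],[0,0,0],6.5],
  [[0,0,-0.7],[0,0,0],6],
  [[0,0,0],[0,0,0],5],
  [[0,0,0],[0,0,0],4.2],
  [[0,0,0],[0,0,0],3.6],
  [[0,0,0],[0,0,0],3.2],
  [[0,0,0],[0,0,0],3.2],
])

```text
t: 20.6
tcp_pos: [662.1, 47.9, 13.8]
orientation: [-180.0, 0.1, -170.5]
force: [-2.2, 0.7, 7.4]
grip_width: 36.7
grip_force: 39.5
```

Emit:
apply_moves([
  [[0,0,1],[0,0,0],3.2],
  [[0,0,2.5],[0,0,0],3.2],
  [[0,0,3],[0,0,0],3.2],
  [[0,0,3],[0,0,0],3.2],
  [[-0.5,0.5,3],[0,0,0],3.2],
  [[-1.5,2,1.5],[0,0,0],3.2],
  [[-2,3,0],[0,0,0],3.2],
  [[-2,3,0],[0,0,0],3.2],
  [[-2,3,0],[0,0,0],3.2],
  [[-2,3,0],[0,0,0],3.2],
  [[-1,1.5,0],[0,0,0],3.2],
  [[0,0,0],[0,0,0],3.2],
])

```text
t: 21.8
tcp_pos: [550.4, 209.5, 153.4]
orientation: [180.0, 0.0, -170.4]
force: [0.2, -0.8, -1.5]
grip_width: 36.5
grip_force: 40.2
```

Emit:
apply_moves([
  [[0,0,0],[0,0,0],3.2],
])

```text
t: 21.9
tcp_pos: [552.0, 207.7, 153.2]
orientation: [-180.0, 0.1, -170.5]
force: [-0.2, -0.4, -0.9]
grip_width: 36.4
grip_force: 40.2
```

Emit:
apply_moves([
  [[-0.6,0.9,0],[0,0,-0.1],3.2],
  [[0,0,-2],[0,0,0],3.2],
  [[0,0,-3],[0,0,0],3.2],
  [[0,0,-3],[0,0,0],3.2],
  [[0,0,-2],[0,0,0],3.2],
  [[0,0,-1.5],[0,0,0],3.2],
  [[0,0,-0.8],[0,0,0],3.2],
  [[0,0,-0.4],[0,0,0],3.2],
  [[0,0,0],[0,0,0],3.2],
  [[0,0,0],[0,0,0],3.2],
])

```text
t: 22.9
tcp_pos: [545.9, 216.9, 26.3]
orientation: [180.0, 0.1, -170.6]
force: [0.2, -0.2, 0.0]
grip_width: 36.7
grip_force: 40.2
```

Emit:
apply_moves([
  [[0,0,-0.3],[0,0,0],3.2],
  [[0,0,-0.15],[0,0,0],3.2],
  [[0,0,0],[0,0,0],3.2],
  [[0,0,0],[0,0,0],3.2],
])

```text
t: 23.3
tcp_pos: [545.8, 216.9, 21.8]
orientation: [180.0, 0.1, -170.6]
force: [-1.5, -0.6, 9.0]
grip_width: 36.6
grip_force: 41.1
```

Emit:
apply_moves([
  [[0,0,0.03],[0,0,0],3.8],
  [[0,0,0],[0,0,0],4.6],
  [[0,0,0],[0,0,0],5.5],
  [[0,0,0],[0,0,0],5.5],
  [[0,0,1],[0,0,0],5.5],
  [[0,0,2],[0,0,0],5.5],
  [[0,0,4],[0,0,0],5.5],
  [[0,0,4],[0,0,0],6],
  [[0,0,4],[0,0,0],6],
  [[-2,2,3],[0,0,0],6],
  [[-3,4,2],[0,0,0],6],
  [[-3,4,0],[0,0,0],6.5],
])

```text
t: 24.5
tcp_pos: [468.2, 315.0, 223.7]
orientation: [179.9, 0.3, -170.7]
force: [1.1, 0.9, -0.4]
grip_width: 64.8
grip_force: 0.0
```

Emit:
apply_moves([
  [[-3.5,4,0],[0,0,0],6],
  [[-3.5,4,0],[0,0,0],6],
  [[-3.5,4,0],[0,0,0],6],
  [[-3.5,4,0],[0,0,0],6],
  [[-3.5,4,0],[0,0,0],6],
  [[-3.5,4,0],[0,0,0],6],
  [[-3,3,0],[0,0,0],6],
  [[0,0,0],[0,0,0],6],
  [[0,0,0],[0,0,0],6],
  [[0,0,0],[0,0,0],6],
])

```text
t: 25.5
tcp_pos: [240.6, 569.1, 220.4]
orientation: [-180.0, 0.0, -170.6]
force: [0.8, -0.1, 0.4]
grip_width: 60.2
grip_force: 0.0
```

Run:
```python
from h import *
t=grab('top','t6'); s=grab('side','s6')
a=cv2.resize(t['image'][110:260,70:290][:,:,::-1],None,fx=2.3,fy=2.3,interpolation=cv2.INTER_CUBIC); b=cv2.resize(s['image'][110:260,150:280][:,:,::-1],None,fx=2.2,fy=2.3,interpolation=cv2.INTER_CUBIC)
cv2.imwrite('pics/n6.png',cv2.convertScaleAbs(np.hstack([a,b]),alpha=1.5))
d=cv2.absdiff(t['image'],load('top0')['image']).max(2); d[:, :170]=0
print((d>40).sum(), np.argwhere(d>40)[:5].tolist(),observe()['force'])
```

```text
603 [[131, 223], [131, 224], [132, 221], [132, 222], [132, 223]] [-0.28828582  0.4394683  -0.66517583]
```

View pics/n6.png

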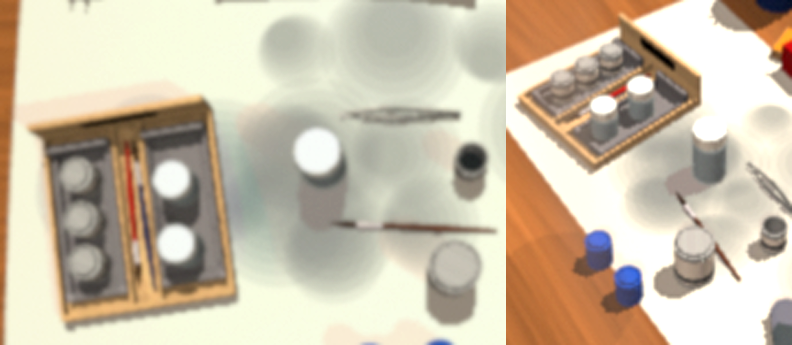

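The final picture shows the three tins in file at (88,263), (82,219) and (78,175), and both jars in the jar lane at (178,244) and (171,180). Everything is upright, and the look-alikes are where they started. I'll hand in.

```bash
python3 -c "
from h import *
print(sign_off())"
```

```text
the job is handed in; nothing more can be done
None
```

The job is handed in, with no verdict returned: the old tin was brought to the front lip first, both new tins now stand behind it, the small jar stands behind the other jar, and the look-alikes and aircraft were never touched.

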